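Clear the drying rail and fill the heel tray

ROBOT

A 6-joint arm with a two-finger parallel gripper is mounted at the origin on the work surface. World frame = base frame: x ahead of the robot, y to its left, z up, the work surface at z = 0. Lengths are in m, angles in rad, forces in N, time in s.
With the tool pointing down it reaches from about 0.35 to 0.925 m from the base axis. Payload 6.4 kg.
Tool frame: the origin (TCP) lies midway between the tips of the shut fingers; the grasp point (between the pads) lies 19 mm behind it; z points along the fingers, y is the line along which they close (so a half turn about z gives the same grasp; the last joint's range is limited). The gripper opens to 85 mm and grips with 20 to 120 N. Pads are 22 mm wide; open, the fingers measure 114 mm over their backs; the gripper's body (76 mm by 85 mm) begins 54 mm behind the grasp point. The pads swing forward as they close: fully open they stand 13 mm farther back than shut.
Start: joints at [-1.407, 0.245, 1.558, -0, 1.339, -0.174], TCP at [0.215, -0.613, 0.231] pointing down, gripper open.
Joint ranges: [-3.13, 3.13], [-1.02, 2.26], [0.13, 2.54], [-0.95, 4.09], [0.21, 2.88], [-2.74, 2.74]. Speed limits (rad/s): [2.57, 2.57, 3.14, 3.14, 3.14, 3.14].

INTERFACE

Orientations are given as a rotation vector (axis times angle).
In Python, from cell import ctrl gives the robot as it stands. Calls block until the motion is done:
- ctrl.move_pose(position, orientation): joint-space move of the TCP to a pose.
- ctrl.move_l(position, frame=None, speed=0.15, contact_N=None): straight line of the TCP; frame=None keeps the orientation; speed is the mean speed in m/s. With contact_N (N) it stops when the force on the tool has changed by that much, and returns True; else False.
- ctrl.goto_joints(angles): joint-space move.
- ctrl.open() and ctrl.close_gripper(effort=None): open the fingers fully, or close them until they stop; effort is the grip in N (None keeps the last).
- ctrl.hold(seconds).
- ctrl.inverse_kinematics(position, orientation): joint angles nearest the present ones, or None.
- ctrl.state(): the state.
- ctrl.grab_frame(name): name is "scene" or "side" or "wrist"; returns the picture (384x512x3 uint8, red, green, blue); there is no depth.
- ctrl.get_calibration(name): a dict with "fov_y" (degrees; the focal length in pixels is half the picture's height over the tangent of half this angle, whatever the lens; pixels are square), "cx", "cy" (the principal point, pixels), "dist_coeffs" ([k1, k2, p1, p2, k3] as OpenCV has them; the pictures are not rectified), "cam_to_world" (4x4, takes a point from camera to world coordinates). Camera axes: x right, y up, looking along -z (the intrinsics and any distortion apply to the point x, -y, -z); pixel columns grow to the right and rows downward; lengths in m; the calibration is good to about 2 mm. A picture is of the moment at which its call begins: read the wrist's pose just before it. get_calibration takes no time and is no camera call; for the wrist camera it gives the pose at the moment of the call.
A pose or a line that the arm cannot do raises ctrl.IKError and nothing moves.
- ctrl.sign_off(): hands the job in; it is judged then, once.
The state is a dict: "time": time; "joint_positions": joint angles; "joint_velocities": joint speeds; "joint_efforts": joint torques, N m; "tcp_pos": TCP position; "tcp_rot": TCP orientation; "force": force on the tool from outside, world axes, zero at the start; "wrist_torque": the same for the moment, N m; "grip_width": opening from 0.0 (shut) to 1.0 (fully open); "grip_force": force on a finger pad.
Only numpy, scipy, OpenCV 4.12 (cv2) and the standard library are available. Lean on these libraries where they do the work, as an engineer would, in place of code of your own. Each camera call takes 0.05 s, during which the arm holds its last target. There are 200 camera calls.

TASK

Slide the bored heel block on the drying rail round the bend and off the rod's free end, and stand it in one of the two empty green-marked places on the tray; stand the loose heel block from the bench in the other. Both must end upright on the tray floor, centred on the green marks with their bores lined up like those of the heels already there, set down rather than dropped; leave the other heels and everything else on the bench where they are.

Things in the scene. Friction and masses are not known exactly. Their poses are not given: they have to be found in the camera images.
- rail: Drying rail, fixed. Origin: underside centre of its wooden board (210 x 180 x 18 mm), z up. A post 18 mm across, 141 mm high stands at x 75, y 70 mm. From it a level steel rod, 10 mm thick, centre line 135 mm above the bench, runs straight along the rail's -x to the bend, round a quarter circle of radius 90 mm about x 0, y -20 mm, then straight along -y to its free end.
- rail_bend_start (a point): Point on the rod's centre line where the bend starts on the post's side, at x 0, y 70 mm in the rail's frame; axes as rail.
- rail_bend_end (a point): Point on the rod's centre line where the bend ends on the free side, at x -90, y -20 mm in the rail's frame; axes as rail.
- rail_tip (a point): End of the rod's centre line at its free end (the round tip stands 5 mm beyond), at x -90, y -55 mm in the rail's frame; axes as rail. A bored block can leave the rod only here.
- heel_rail_c (a point): Centre of the tan heel block hanging on the rod near the post: 34 (its x) x 44 (y) x 50 mm (z up), 50 to 95 g, its foot (lower 22 mm) tapered, striped, black below. A round 18 mm bore runs through it along its x, axis 11 mm above the centre. The bore's top rests on the rod (bore axis about 4 mm below the rod's); the block's x lies along the rod. Grip the sides 44 mm apart (across y), above the foot.
- heel_bench_c (a point): A second, equal heel block standing on the bench beyond the tray, its x turned up to 0.6 rad from straight ahead of the robot; the point is its centre, 25 mm above the bench.
- tray: Grey flat tray, fixed to the bench, 160 mm (x) by 300 mm (y), floor 6 mm above the bench, aluminium rim 14 mm above the bench. Origin: centre of its underside. It has 2 rows of 3 places, at x = -34 and 34 mm and y = -88, 0 and 88 mm; four hold heel blocks, two are empty.
- place_1_c (a point): Centre of one empty place, on the tray's floor, marked by a flat green felt rectangle 44 mm (x) by 56 mm (y), under 1 mm thick; axes as the tray's. Either block may go to either place.
- place_2_c (a point): Centre of the other empty place, marked alike.
- heel_1_c (a point): Heel block already standing in the tray, equal to the others, its bore along the tray's x; the point is its centre. Not to be moved.
- heel_2_c (a point): Heel block already standing in the tray, equal to the others, its bore along the tray's x; the point is its centre. Not to be moved.
- heel_3_c (a point): Heel block already standing in the tray, equal to the others, its bore along the tray's x; the point is its centre. Not to be moved.
- heel_4_c (a point): Heel block already standing in the tray, equal to the others, its bore along the tray's x; the point is its centre. Not to be moved.
- last: Bystander: wooden shoe last, 230 mm long, 94 mm high, lying on the bench's right. Not to be disturbed.
- glue_jar: Bystander: amber glue jar with black cap, 68 mm across, 85 mm high. Not to be disturbed.
- polish_tin: Bystander: red polish tin, 72 mm across, 50 mm high. Not to be disturbed.
- hammer: Bystander: hammer lying at the far side. Not to be disturbed.
- brush: Bystander: brush lying at the far side. Not to be disturbed.
Things that resemble listed ones, but are neither listed nor needed, are in the scene too. Leave any blue or turquoise look-alike of the part that bears heel_rail_c alone.

How it is judged:
By the outcome, as a careful person would: the job done as asked, in the order asked, and still so for the second after the job is handed in, with the robot touching nothing.
It also fails if it takes over 59 s, if anything falls off the work surface, if the arm or the gripper's body presses on something with over 40 N, if the wrist force passes 120 N, or if a joint passes its speed limit or range.

## Working session

There is one attempt and no reset: what is moved stays moved. The work goes in short steps, each a Python script; the robot and the scene stay as the last script left them, time stands still between calls to the robot, and variables do not carry over. Pictures are saved under pics/ and viewed, at most 13 in all, crops included, and the job is handed in when it is done.

```bash
mkdir -p pics; ls; python3 - <<'E'
from cell import ctrl
import cv2
for n in("scene","side","wrist"):
    c=ctrl.get_calibration(n); print(n,c)
    f=ctrl.grab_frame(n); cv2.imwrite(f"pics/{n}0.png",cv2.resize(f[:,:,::-1],(800,600),interpolation=cv2.INTER_CUBIC)); cv2.imwrite(f"pics/{n}0_raw.png",f[:,:,::-1])
print(ctrl.state())
E
```

```text
pics
scene {'fov_y': 53.151088079576965, 'cx': 257.8519977874899, 'cy': 190.77634557766874, 'dist_coeffs': array([-0.0331705,  0.       ,  0.       ,  0.       ,  0.       ]), 'cam_to_world': array([[-0.4116592 , -0.69449154,  0.59010017,  1.2989586 ],
       [ 0.91132303, -0.31739649,  0.26220183,  0.29286226],
       [ 0.00519877,  0.64570967,  0.76356532,  1.00319377],
       [ 0.        ,  0.        ,  0.        ,  1.        ]])}
side {'fov_y': 50.51749976743334, 'cx': 251.06488738144526, 'cy': 197.22182358153356, 'dist_coeffs': array([-0.10013067,  0.        ,  0.        ,  0.        ,  0.        ]), 'cam_to_world': array([[-0.91871926,  0.31133733, -0.24294855,  0.1900687 ],
       [-0.39473097, -0.70537379,  0.5887574 ,  0.91804468],
       [ 0.01193262,  0.63680208,  0.77093497,  1.34612157],
       [ 0.        ,  0.        ,  0.        ,  1.        ]])}
wrist {'fov_y': 63.711088098752036, 'cx': 256.05237794486266, 'cy': 189.5615047745539, 'dist_coeffs': array([-0.07800918,  0.        ,  0.        ,  0.        ,  0.        ]), 'cam_to_world': array([[ 0.33156732,  0.89136351,
[... 216 characters left out ...]
ime': 0.15, 'joint_positions': array([-1.40712373e+00,  2.45647408e-01,  1.55876030e+00, -3.39699660e-05,
        1.33869382e+00, -1.74108664e-01]), 'joint_velocities': array([ 0.00138743, -0.00192056, -0.00505187,  0.0004509 , -0.00129745,
        0.00040535]), 'joint_efforts': array([ 7.18190877e-04, -4.29988503e+01, -3.26550186e+01, -1.48765807e-04,
        3.54163218e-03, -1.50642489e-05]), 'tcp_pos': array([ 0.21532627, -0.61283433,  0.23042332]), 'tcp_rot': array([-3.09540397e+00, -5.27825229e-01,  3.95327231e-05]), 'force': array([-0.23679597, -0.17187674, -0.73150195]), 'wrist_torque': array([-0.00935212,  0.02677842,  0.01001574]), 'grip_force': 0.0, 'grip_width': 0.996564403000819}
```

View pics/scene0.png

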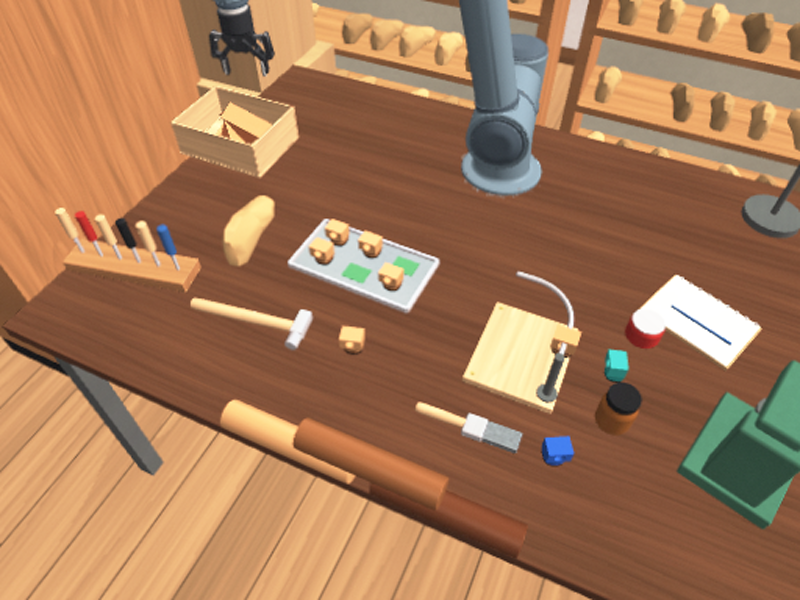

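View pics/side0.png

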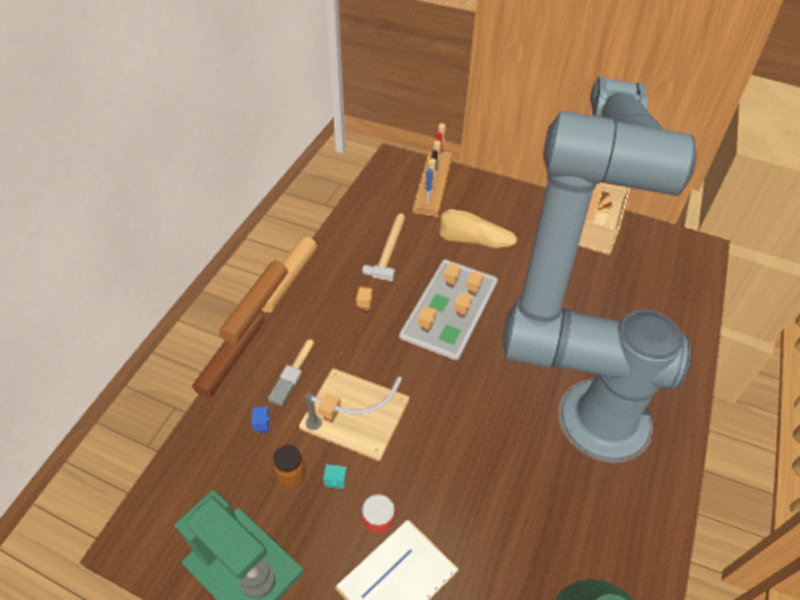

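```bash
cat > h.py <<'E'
import numpy as np, cv2
from scipy.optimize import least_squares
def K(c):
    f=192/np.tan(np.radians(c["fov_y"])/2); return np.array([[f,0,c["cx"]],[0,f,c["cy"]],[0,0,1.]])
def proj(c,P):
    W=np.linalg.inv(c["cam_to_world"]); F=np.diag([1,-1,-1.])
    R=F@W[:3,:3]; t=F@W[:3,3]
    return cv2.projectPoints(np.asarray(P,float).reshape(-1,1,3),cv2.Rodrigues(R)[0],t,K(c),np.array(c["dist_coeffs"]))[0][:,0]
def ray(c,uv,z):
    n=cv2.undistortPoints(np.array(uv,float).reshape(-1,1,2),K(c),np.array(c["dist_coeffs"]))[:,0]
    d=np.c_[n[:,0],-n[:,1],-np.ones(len(n))]@c["cam_to_world"][:3,:3].T; o=c["cam_to_world"][:3,3]
    return o+d*((z-o[2])/d[:,2])[:,None]
def T(p,P):  # planar pose (x,y,yaw) of local points
    P=np.asarray(P,float).reshape(-1,3); c,s=np.cos(p[2]),np.sin(p[2])
    return np.c_[p[0]+c*P[:,0]-s*P[:,1],p[1]+s*P[:,0]+c*P[:,1],P[:,2]]
def fit(obs,p0): # obs: list of (cal, local pts, pixels)
    r=lambda p: np.concatenate([(proj(c,T(p,L))-np.array(u)).ravel() for c,L,u in obs])
    s=least_squares(r,p0,loss="soft_l1"); return s.x, r(s.x).reshape(-1,2)
E
python3 - <<'E'
import cv2
a=cv2.imread("pics/scene0_raw.png")[135:285,180:400]; cv2.imwrite("pics/sc_c.png",cv2.resize(a,None,fx=3.6,fy=3.6,interpolation=cv2.INTER_CUBIC))
a=cv2.imread("pics/side0_raw.png")[160:300,185:325]; cv2.imwrite("pics/si_c.png",cv2.resize(a,None,fx=4.2,fy=4.2,interpolation=cv2.INTER_CUBIC))
E
```

```text
(no output)
```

View pics/sc_c.png

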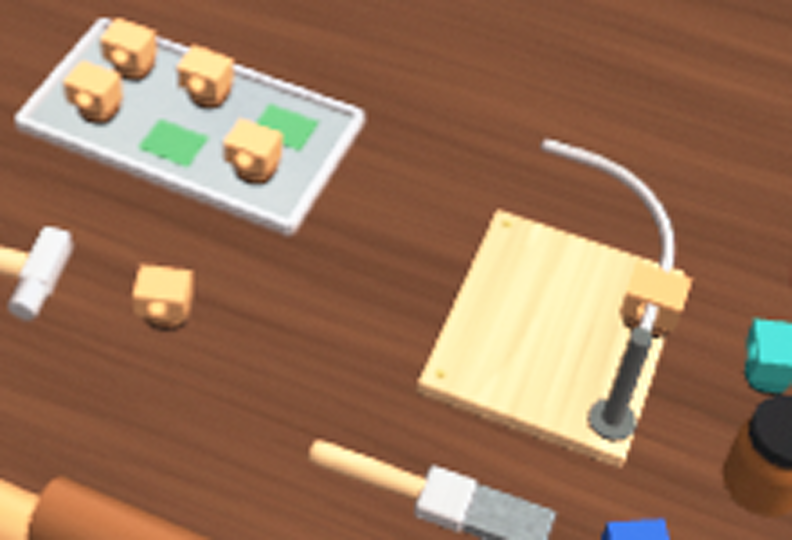

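View pics/si_c.png

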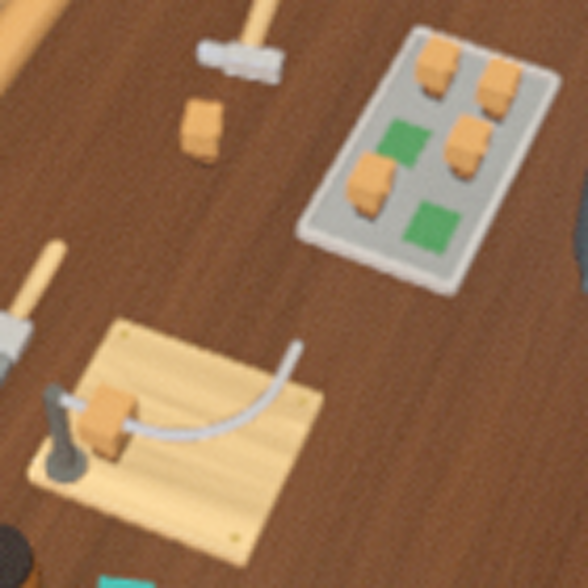

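The scene crop shows these candidates for the rail heel:
- tan heel on the rod at (655,295), next to the post
- turquoise block at (770,355)
- blue block at (635,530)
- tan bench heel at (163,295)
- four heels in the tray at (130,48), (93,92), (206,77) and (253,150)

I choose the tan heel with the rod through it at (655,295). The bench heel at (163,295) is the loose one. The green places are at (287,127) and (174,143). Next I fit the rail and tray poses.

```bash
cat > meas.py <<'E'
from cell import ctrl
from h import *
S=ctrl.get_calibration("scene"); D=ctrl.get_calibration("side")
sc=lambda u:np.array(u)/3.6+[180,135]-0.36; sd=lambda u:np.array(u)/4.2+[185,160]-0.38
rl=np.array([[-105,-90,18],[105,-90,18],[105,90,18],[-105,90,18],[-90,-58,135],[75,70,141]])/1e3
rail,e=fit([(S,rl,sc([(499,211),(420,381),(625,460),(691,274),(545,145),(640,332)])),(D,rl,sd([(323,397),(120,320),(32,470),(245,558),(298,345),(55,393)]))],[.6,.1,0])
print("rail",rail,e.round(1).tolist())
tl=np.array([[-80,-150,14],[-80,150,14],[80,150,14],[80,-150,14],[-34,88,6.5],[34,0,6.5]])/1e3
tray,e=fit([(S,tl,sc([(102,20),(364,115),(293,230),(18,118),(287,127),(174,143)])),(D,tl,sd([(558,80),(452,290),(300,232),(418,28),(432,228),(403,143)]))],[.5,-.2,0])
print("tray",tray,e.round(1).tolist())
print("places",T(tray,[[-.034,.088,.006],[.034,0,.006]]))
print("bench top",ray(S,sc([(137,266),(193,269),(190,300),(134,295)]),.05),ray(D,sd([(190,100),(223,102),(218,139),(184,132)]),.05))
print("railheel top",ray(S,sc([(655,287)]),.145),ray(D,sd([(112,410)]),.145))
print("rail pts",T(rail,np.array([[75,70,135],[0,70,135],[-90,-20,135],[-90,-55,135]])/1e3))
E
python3 meas.py
```

```text
rail [ 0.56520432  0.2314415  -0.00635912] [[0.1, -0.9], [-0.4, 0.0], [0.2, -0.1], [-0.5, -0.4], [0.4, -0.2], [0.8, 1.3], [0.8, -0.6], [-0.2, -0.9], [-1.3, 0.2], [-0.1, 0.6], [0.5, -0.0], [-0.1, -0.5]]
tray [ 0.46995594 -0.17297618 -0.0404468 ] [[0.7, 0.2], [-0.1, -0.3], [-0.2, -1.3], [0.6, 0.3], [0.0, 0.4], [0.5, 0.3], [-0.1, -0.6], [-0.0, -0.9], [0.1, -1.0], [0.0, 0.2], [-0.1, -0.1], [-0.1, 0.0]]
places [[ 0.43954209 -0.08367334  0.006     ]
 [ 0.50392813 -0.174351    0.006     ]]
bench top [[ 0.68084069 -0.11879556  0.05      ]
 [ 0.66354626 -0.07305153  0.05      ]
 [ 0.69433759 -0.06044559  0.05      ]
 [ 0.70950709 -0.10635534  0.05      ]] [[ 0.71096189 -0.10523875  0.05      ]
 [ 0.67931324 -0.11627041  0.05      ]
 [ 0.66358626 -0.06970387  0.05      ]
 [ 0.6983424  -0.06433171  0.05      ]]
railheel top [[0.59388427 0.29744143 0.145     ]] [[0.58794846 0.30011404 0.145     ]]
rail pts [[0.64064794 0.30096316 0.135     ]
 [0.56564945 0.30144009 0.135     ]
 [0.47507895 0.21201422 0.135     ]
 [0.47485639 0.17701493 0.135     ]]
```

```bash
cat >> h.py <<'E'
from scipy.spatial.transform import Rotation as Ro
RAIL=np.array([0.5652,0.23144,-0.00636]); TRAY=np.array([0.46996,-0.17298,-0.04045])
def ori(psi): return (Ro.from_euler("z",psi)*Ro.from_matrix(np.diag([1,-1,-1.]))).as_rotvec()
def rod(s): # arc length from bend start (negative = toward post): local pos, yaw of tangent rel. start
    L=np.pi/2*.09
    if s<0: return np.array([-s,.07,.135]),0
    if s<L: a=s/.09; return np.array([-.09*np.sin(a),-.02+.09*np.cos(a),.135]),a
    return np.array([-.09,-.02-(s-L),.135]),np.pi/2
E
python3 - <<'E'
from cell import ctrl
from h import *
ctrl.move_pose([.591,.301,.235],ori(RAIL[2]))
print(ctrl.state()["joint_positions"],ctrl.state()["time"])
c=ctrl.get_calibration("wrist"); f=ctrl.grab_frame("wrist")[:,:,::-1].copy()
np.save("w1.npy",c["cam_to_world"]); cv2.imwrite("pics/w1_raw.png",f)
f=cv2.resize(f,(800,600),interpolation=cv2.INTER_CUBIC)
def dot(P,col):
    for u in proj(c,P)*800/512: cv2.circle(f,tuple(int(round(v)) for v in u),2,col,-1)
dot(T(RAIL,[rod(s)[0] for s in np.linspace(-.07,.1764,40)]),(0,0,255))
h=np.array([[a,b,.145] for a in(-.017,.017) for b in(-.022,.022)])+[.0258,.07,0]
dot(T(RAIL,h),(255,0,0))
cv2.imwrite("pics/w1.png",f)
E
```

```text
[ 2.99443004e-01  2.72406084e-01  1.51822555e+00 -6.54706847e-05
  1.35096197e+00  1.87756905e+00] 3.5917
```

View pics/w1.png

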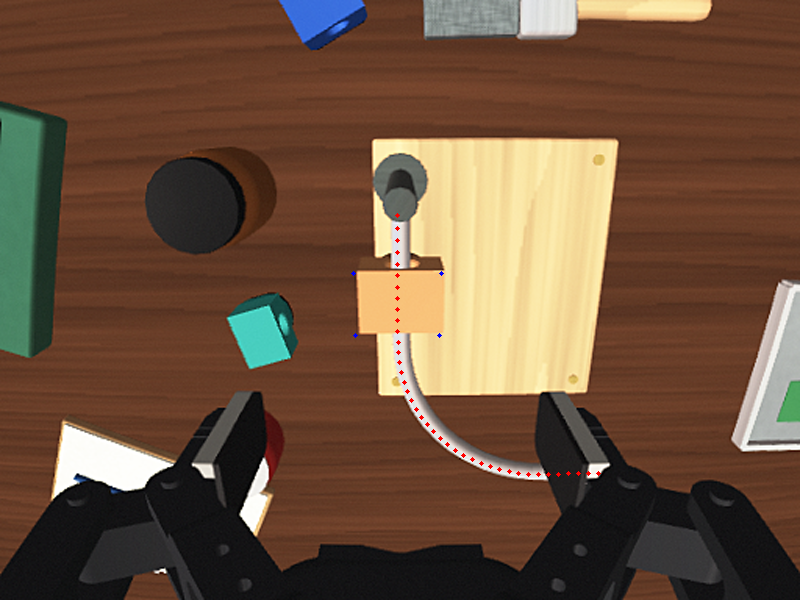

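The wrist view confirms the tan heel, at (400,302) between the post at (401,204) and the bend. The rod lies about 3 px right of my prediction, so I refit with this view.

```bash
cat > m2.py <<'E'
from meas import *
W=ctrl.get_calibration("wrist"); W["cam_to_world"]=np.load("w1.npy")
k=512/800
wl=np.array([[-105,-90,18],[105,-90,18],[105,90,18],[-105,90,18],[75,70,141]])/1e3
wp=np.array([(589,395),(618,139),(372,139),(379,395),(401,204)])*k
r1,e=fit([(W,wl,wp)],rail); print("wrist only",r1,e.round(1).tolist())
r2,e=fit([(W,wl,wp),(S,rl,sc([(499,211),(420,381),(625,460),(691,274),(545,145),(640,332)])),(D,rl,sd([(323,397),(120,320),(32,470),(245,558),(298,345),(55,393)]))],rail); print("all",r2)
hp=np.array([(357,270),(443,270),(443,334),(359,334)])*k
print("heel",ray(W,hp,.145).mean(0)); print("rod y",ray(W,np.array([[401,240]])*k,.1375))
print("curve pts",ray(W,np.array([[520,473],[440,440]])*k,.1375))
E
python3 m2.py | tail -6
python3 - <<'E'
import cv2
a=cv2.imread("pics/w1_raw.png")[200:310,225:350]; cv2.imwrite("pics/w1c.png",cv2.resize(a,None,fx=5,fy=5,interpolation=cv2.INTER_CUBIC))
E
```

```text
wrist only [0.5666269  0.22909044 0.00142298] [[-0.6, -0.6], [2.0, -0.4], [0.0, -0.7], [-0.2, 1.1], [-0.2, 0.7]]
all [ 0.56636268  0.22967609 -0.00152156]
heel [0.59245219 0.29962461 0.145     ]
rod y [[0.62344086 0.2991581  0.1375    ]]
curve pts [[0.47828282 0.22721665 0.1375    ]
 [0.503376   0.27690956 0.1375    ]]
```

View pics/w1c.png

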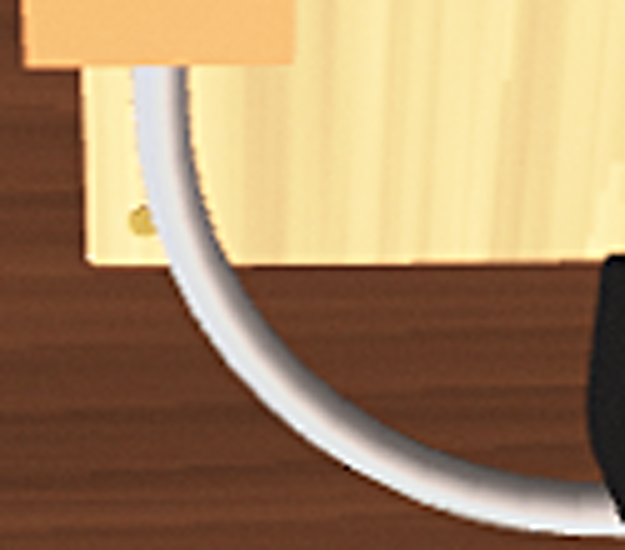

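```bash
python3 - <<'E'
import io,contextlib
with contextlib.redirect_stdout(io.StringIO()): from m2 import *
P=ray(W,np.array([(160,70),(191,210),(590,509),(520,498)])/5+[225-.4,200-.4],.135)
print(P)
r=lambda p:[np.linalg.norm(T(p,[[0,-.02,0]])[0,:2]-q[:2])-.09 for q in P[1:]]+[P[0,1]-T(p,[[.0,.07,0]])[0,1],(p[2]+.0015)*.1]
s=least_squares(r,r2); print(s.x,s.fun)
E
```

```text
[[0.57085208 0.29952999 0.135     ]
 [0.54390007 0.29423488 0.135     ]
 [0.47754212 0.21701142 0.135     ]
 [0.48052281 0.23091546 0.135     ]]
[ 0.56758332  0.22850648 -0.00148631] [-1.06831830e-03  4.12388584e-04 -1.30538284e-04  1.02359483e-03
  1.36923020e-06]
```

```bash
sed -i 's/^RAIL=np.array([^)]*)/RAIL=np.array([0.5668,0.2294,-0.0015])/' h.py; python3 - <<'E'
from cell import ctrl
from h import *
s0=-.0257; dz=.114-.135
def pose(s):
    p,a=rod(s); p=p.copy(); p[2]+=dz; return T(RAIL,p)[0],a+RAIL[2]
p,a=pose(s0)
ctrl.move_l(p,ori(a),speed=.15)
f0=ctrl.state()["force"]; ctrl.close_gripper(30); st=ctrl.state()
print("grip",st["grip_width"],st["grip_force"],(st["force"]-f0).round(1),st["time"])
ctrl.move_l(p+[0,0,.004],speed=.04); f1=ctrl.state()["force"]; print((f1-f0).round(1))
for s in [0]+[.09*np.radians(d) for d in (15,30,45,60,75,90)]+[.1414+.035]:
    q,b=pose(s); hit=ctrl.move_l(q+[0,0,.004],ori(b),speed=.08,contact_N=12)
    st=ctrl.state(); print(round(s,3),hit,(st["force"]-f1).round(1),round(st["grip_width"],3),round(st["time"],2))
    if hit: break
E
```

```text
grip 0.509854972112668 33.19738872349262 [-1.5 -1.8  4.1] 5.0583
[-0.2 -0.4  1.1]
0 False [-0.1  0.1 -0.9] 0.511 5.78
0.024 False [ 0.2 -0.  -0.6] 0.506 6.22
0.047 False [ 0.1  0.1 -1.1] 0.505 6.67
0.071 False [ 0.5  0.1 -0.5] 0.51 7.11
0.094 False [ 0.6 -0.6 -0.4] 0.512 7.55
0.118 False [-0.5  0.4 -1.4] 0.509 7.99
0.141 False [ 0.2 -0.8 -1.3] 0.509 8.43
0.176 False [-0.   0.9 -0.7] 0.509 9.03
```

```bash
python3 - <<'E'
from cell import ctrl
from h import *
p,a=rod(.1414+.078); P=T(RAIL,p)[0]; P[2]=.118
print(ctrl.move_l(P,ori(a+RAIL[2]),speed=.1,contact_N=12))
P[2]=.19; P[1]-=.03; ctrl.move_l(P,speed=.2)
q=T(TRAY,[[-.034,.088,0]])[0]
ctrl.move_pose([q[0],q[1],.13],ori(TRAY[2]))
st=ctrl.state(); print(st["time"],st["tcp_pos"],st["joint_positions"].round(2),st["grip_width"])
c=ctrl.get_calibration("wrist"); f=ctrl.grab_frame("wrist")[:,:,::-1].copy()
np.save("w2.npy",c["cam_to_world"]); cv2.imwrite("pics/w2_raw.png",f)
f=cv2.resize(f,(800,600),interpolation=cv2.INTER_CUBIC)
def dot(P,col):
    for u in proj(c,P)*800/512: cv2.circle(f,tuple(int(round(v)) for v in u),2,col,-1)
R=[[a*.022,b*.028,.0067] for a in(-1,1) for b in(-1,1)]
dot(T(TRAY,np.array(R)+[-.034,.088,0]),(0,0,255));dot(T(TRAY,np.array(R)+[.034,0,0]),(0,0,255))
dot(T(TRAY,[[.08,-.15,.014],[.08,.15,.014],[-.08,.15,.014],[-.08,-.15,.014]]),(255,0,0))
t=st["tcp_pos"]
dot(T([t[0],t[1],TRAY[2]],[[a*.017,b*.022,t[2]+.031] for a in(-1,1) for b in(-1,1)]),(255,255,0))
cv2.imwrite("pics/w2.png",f)
E
```

```text
False
11.25 [ 0.43925213 -0.08297425  0.12928844] [-0.44 -0.12  2.14  0.    1.12  1.17] 0.5092460355148616
```

View pics/w2.png

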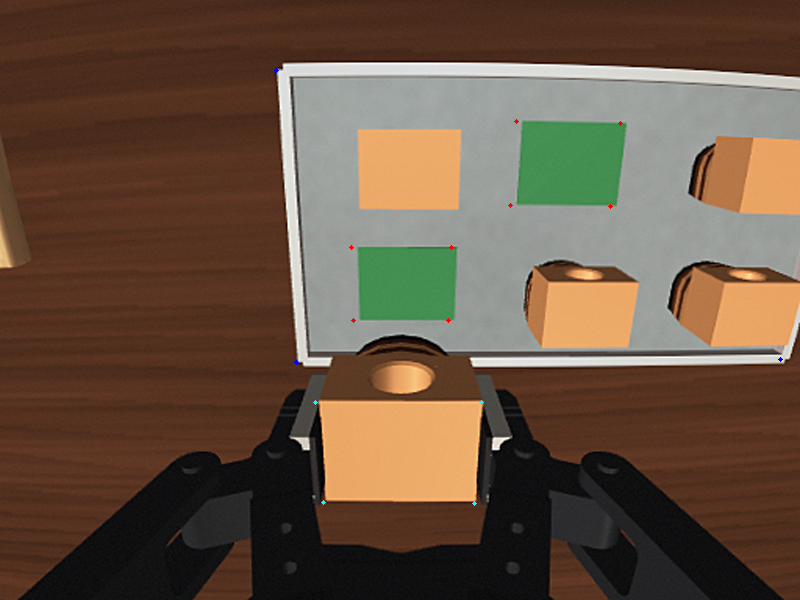

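The wrist view shows the heel upright and centred in the pads, with its top face spanning x 320–480. The green patches at (407,284) and (571,164) lie about 6 px right of the prediction, so I refit the tray.

```bash
cat > m3.py <<'E'
import io,contextlib
with contextlib.redirect_stdout(io.StringIO()): from meas import *
W=ctrl.get_calibration("wrist"); W["cam_to_world"]=np.load("w2.npy"); im=cv2.imread("pics/w2_raw.png")
h=cv2.cvtColor(im,cv2.COLOR_BGR2HSV); m=cv2.inRange(h,(45,80,60),(85,255,255))
n,l,st,ct=cv2.connectedComponentsWithStats(m)
idx=[i for i in range(1,n) if st[i,4]>500]; C=ct[idx]; print(C*800/512,st[idx,4])
q=ray(W,C,.0067); print(q)
C=C[np.argsort(C[:,1])] # far place (34,0) first
wl=[[.034,0,.0067],[-.034,.088,.0067],[.08,.15,.014],[-.08,.15,.014]]
wp=np.r_[C,np.array([(281,66),(302,364)])*.64]
t1,e=fit([(W,wl,wp)],tray); print("wrist",t1,e.round(1).tolist())
t2,e=fit([(W,wl,wp),(S,tl,sc([(102,20),(364,115),(293,230),(18,118),(287,127),(174,143)])),(D,tl,sd([(558,80),(452,290),(300,232),(418,28),(432,228),(403,143)]))],tray);print("all",t2)
for t in(tray,t1,t2): print(T(t,[[-.034,.088,.006],[.034,0,.006]])[:,:2])
E
python3 m3.py
```

```text
[[569.84257178 162.44652697]
 [406.45036194 282.53026973]] [3448 2901]
[[ 0.50496716 -0.17715168  0.0067    ]
 [ 0.44065358 -0.08711002  0.0067    ]]
wrist [ 0.47123035 -0.17608945 -0.03673605] [[0.2, -0.3], [-0.2, 0.2], [0.1, 1.2], [-0.2, -2.2]]
all [ 0.47090775 -0.17577684 -0.03900733]
[[ 0.43954209 -0.08367334]
 [ 0.50392813 -0.174351  ]]
[[ 0.44048533 -0.08690007]
 [ 0.50520741 -0.17733819]]
[[ 0.44036539 -0.08651787]
 [ 0.50488189 -0.17710276]]
```

```bash
python3 - <<'E'
from cell import ctrl
from h import *
print(ctrl.move_l([.4403,-.0858,.040],ori(-.0390),speed=.12,contact_N=10))
st=ctrl.state(); print(st["time"],st["tcp_pos"])
c=ctrl.get_calibration("wrist"); np.save("w3.npy",c["cam_to_world"]); f=ctrl.grab_frame("wrist")[:,:,::-1]; cv2.imwrite("pics/w3_raw.png",f)
s=ctrl.grab_frame("scene")[:,:,::-1]; d=ctrl.grab_frame("side")[:,:,::-1]
u=proj(ctrl.get_calibration("scene"),[[.44,-.086,.03]])[0].astype(int); v=proj(ctrl.get_calibration("side"),[[.44,-.086,.03]])[0].astype(int)
cr=lambda a,w:cv2.resize(a[w[1]-25:w[1]+25,w[0]-33:w[0]+33],(400,300),interpolation=cv2.INTER_CUBIC)
W=cv2.resize(f[170:330,150:363],(800,600),interpolation=cv2.INTER_CUBIC)[:300*2]
cv2.imwrite("pics/w3.png",np.vstack([cv2.resize(W,(800,600))[0:300],np.hstack([cr(s,u),cr(d,v)])]))
E
```

```text
False
12.2 [ 0.44096694 -0.08601588  0.04067181]
```

View pics/w3.png

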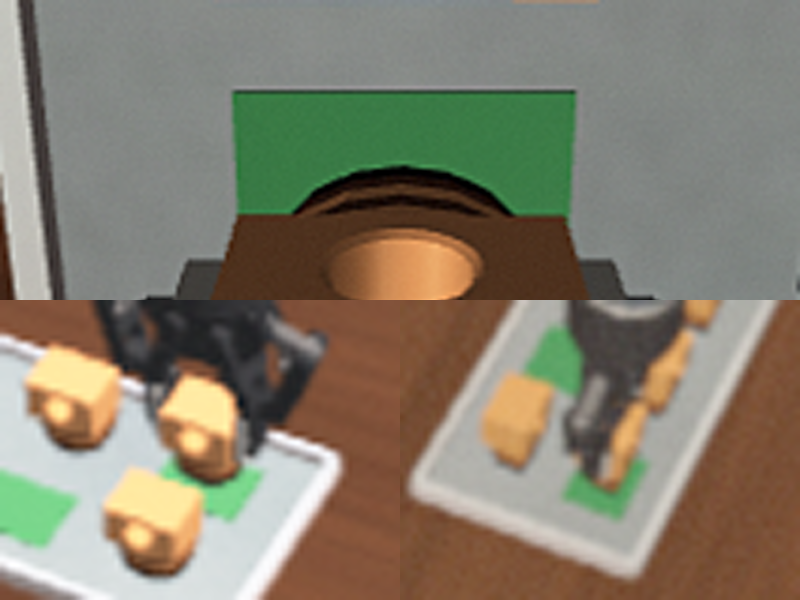

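```bash
python3 - <<'E'
from cell import ctrl
from h import *
W=ctrl.get_calibration("wrist"); W["cam_to_world"]=np.load("w3.npy")
s=800/213
g=lambda *u: ray(W,np.array(u)/s+[150-.37,170-.37],.0067)
e=g((233,90),(577,90)); print("patch far edge",e)
m=e.mean(0)[:2]; yaw=np.arctan2(*(e[0]-e[1])[[1,0]])-np.pi/2; print("yaw",yaw)
print("patch centre",m-.022*np.array([np.cos(-.038),np.sin(-.038)]))
print("block top-front edge ends", ray(W,np.array([(238,214),(568,214)])/s+[149.6,169.6],.0407+.031))
E
```

```text
patch far edge [[ 0.46350327 -0.06042725  0.0067    ]
 [ 0.46134587 -0.11595447  0.0067    ]]
yaw -0.038833470047103136
patch centre [ 0.44044045 -0.08735506]
block top-front edge ends [[ 0.47254625 -0.07051786  0.0717    ]
 [ 0.47118399 -0.10545442  0.0717    ]]
```

```bash
python3 - <<'E'
from cell import ctrl
from h import *
ctrl.move_l([.4403,-.0865,.031],ori(-.0388),speed=.05)
print(ctrl.move_l([.4403,-.0865,.019],speed=.012,contact_N=4),ctrl.state()["tcp_pos"])
ctrl.open(); ctrl.hold(.2)
print(ctrl.state()["tcp_pos"],ctrl.state()["time"])
ctrl.move_l([.4403,-.0865,.14],speed=.15)
ctrl.move_pose([.655,-.090,.20],ori(.35))
c=ctrl.get_calibration("wrist"); f=ctrl.grab_frame("wrist")[:,:,::-1].copy(); t=ctrl.state(); print(t["time"],t["tcp_pos"])
np.save("w4.npy",c["cam_to_world"]); cv2.imwrite("pics/w4_raw.png",f)
f=cv2.resize(f,(800,600),interpolation=cv2.INTER_CUBIC)
def dot(P,col):
    for u in proj(c,P)*800/512: cv2.circle(f,tuple(int(round(v)) for v in u),2,col,-1)
dot(T([.687,-.089,.35],[[a*.017,b*.022,.05] for a in(-1,1) for b in(-1,1)]),(255,0,0))
dot(T([.4405,-.087,-.0388],[[a*.017,b*.022,.056] for a in(-1,1) for b in(-1,1)]),(255,0,0))
cv2.imwrite("pics/w4.png",f)
E
```

```text
True [ 0.44039476 -0.08655817  0.02595001]
[ 0.43970955 -0.08621582  0.02531555] 13.9417
15.8 [ 0.65352745 -0.0899054   0.19875718]
```

View pics/w4.png

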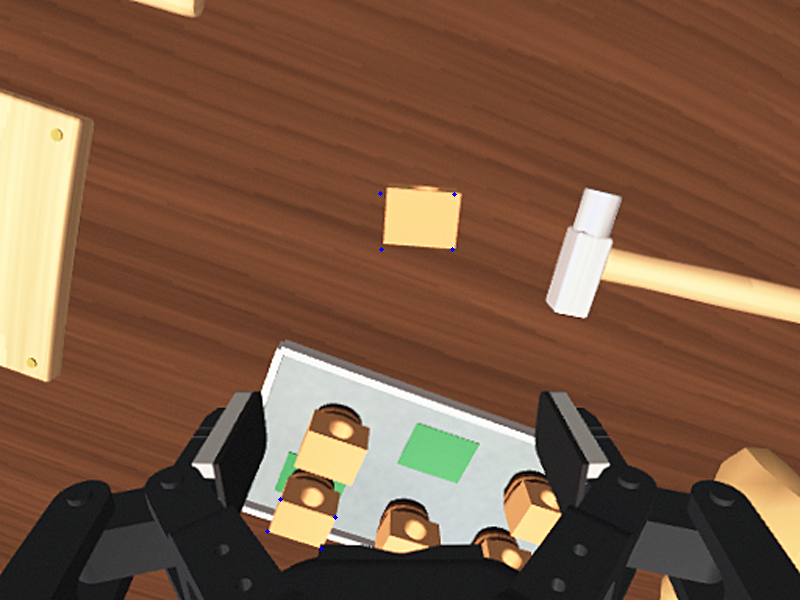

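Wrist view: the loose heel stands upright with its top face at (386,187), (462,192), (456,249) and (383,244), and the hammer is clear. The first heel is standing on its mark at (305,520). Next I grip the bench heel and hover over place 2.

```bash
python3 - <<'E'
from cell import ctrl
from h import *
W=ctrl.get_calibration("wrist"); W["cam_to_world"]=np.load("w4.npy")
L=np.array([[17,22,50],[17,-22,50],[-17,-22,50],[-17,22,50]])/1e3
p,e=fit([(W,L,np.array([(386,187),(462,192),(456,249),(383,244)])*.64)],[.687,-.089,.35]); print(p,e.round(1).tolist())
assert abs(p[2]-.35)<.15 and np.hypot(p[0]-.687,p[1]+.089)<.01
p=np.array([*(p[:2]*.7+np.array([.687,-.089])*.3),p[2]])  # weigh in scene/side
ctrl.move_pose([p[0],p[1],.10],ori(p[2]))
print(ctrl.move_l([p[0],p[1],.019],speed=.1,contact_N=10))
ctrl.close_gripper(30); st=ctrl.state(); print(st["grip_width"],st["grip_force"],st["tcp_pos"])
ctrl.move_l([p[0],p[1],.12],speed=.15)
t=[.5050,-.1772]
ctrl.move_pose([*t,.12],ori(-.0388))
print(ctrl.move_l([*t,.045],speed=.12,contact_N=10))
ctrl.hold(.2); print(ctrl.state()["time"],ctrl.state()["tcp_pos"],ctrl.state()["grip_width"])
c=ctrl.get_calibration("wrist"); np.save("w5.npy",c["cam_to_world"]); f=ctrl.grab_frame("wrist")[:,:,::-1]; cv2.imwrite("pics/w5_raw.png",f)
cv2.imwrite("pics/w5.png",cv2.resize(f[170:330,150:363],(800,600),interpolation=cv2.INTER_CUBIC))
E
```

```text
[ 0.68994469 -0.09102676  0.284703  ] [[0.7, 0.4], [-0.7, 0.4], [-0.5, -0.6], [0.6, -0.3]]
False
0.5123322106428126 32.05224048346281 [ 0.68953047 -0.09055549  0.01966515]
False
20.3417 [ 0.50568766 -0.17759698  0.04597449] 0.5079604408795925
```

View pics/w5.png

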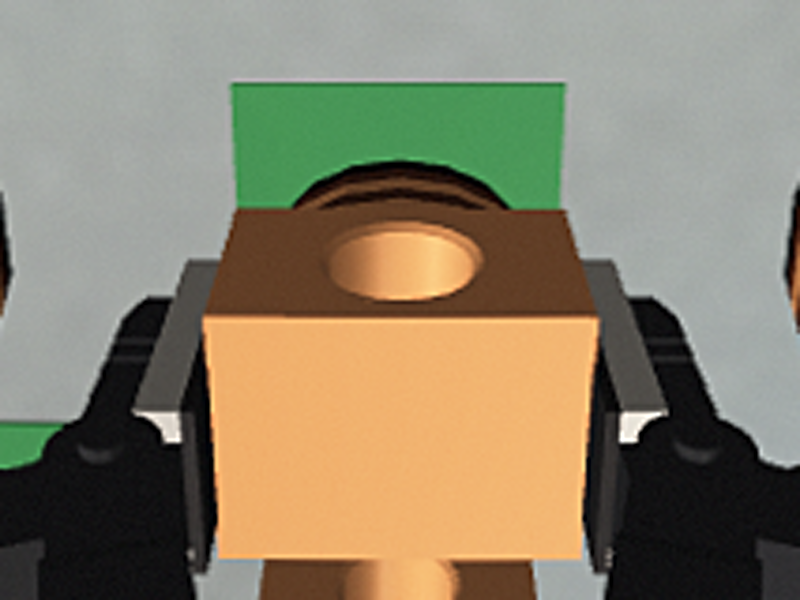

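```bash
python3 - <<'E'
from cell import ctrl
from h import *
W=ctrl.get_calibration("wrist"); W["cam_to_world"]=np.load("w5.npy")
s=800/213
e=ray(W,np.array([(232,84),(565,84)])/s+[149.63,169.63],.0067)
yaw=np.arctan2(*(e[0]-e[1])[[1,0]])-np.pi/2
m=e.mean(0)[:2]-.022*np.array([np.cos(-.0388),np.sin(-.0388)]); print(yaw,m)
# block top centre in the grip (top at TCP+31 mm)
b=ray(W,np.array([(203,317),(598,317),(582,559),(218,559)])/s+[149.63,169.63],ctrl.state()["tcp_pos"][2]+.031).mean(0); d=b[:2]-ctrl.state()["tcp_pos"][:2]; print("block offset",d)
t=m-d if max(abs(d))<.004 else m
t=np.clip(t,[.503,-.1785],[.507,-.1755]); print("target",t)
ctrl.move_l([*t,.031],ori(-.0388),speed=.05)
print(ctrl.move_l([*t,.018],speed=.012,contact_N=4),ctrl.state()["tcp_pos"])
ctrl.open(); ctrl.hold(.2)
ctrl.move_l([*t,.15],speed=.15)
ctrl.move_pose([.38,-.26,.30],ori(-.0388)); ctrl.hold(.3)
st=ctrl.state();print(st["time"])
S=ctrl.grab_frame("scene")[:,:,::-1][125:225,175:292]; D=ctrl.grab_frame("side")[:,:,::-1]
cv2.imwrite("pics/fin.png",np.hstack([cv2.resize(S,(400,342),interpolation=cv2.INTER_CUBIC),cv2.resize(D[150:250,220:337],(400,342),interpolation=cv2.INTER_CUBIC)]))
E
```

```text
-0.038965905096370435 [ 0.5043816  -0.17785836]
block offset [ 0.00158503 -0.0006448 ]
target [ 0.503      -0.17721355]
True [ 0.50320989 -0.17729751  0.02566456]
24.2417
```

View pics/fin.png

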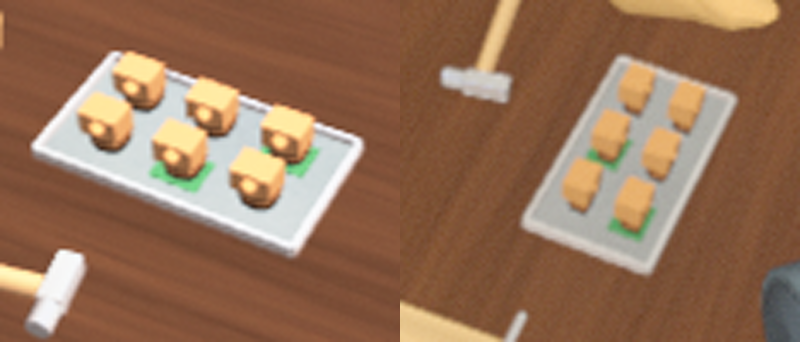

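Both heels stand upright on their green marks, at (180,150) and (288,135) in the scene half. Their bores line up with the row and the other heels have not moved, so I am handing the job in.

```bash
python3 -c "
from cell import ctrl
print(ctrl.sign_off())"
```

```text
the job is handed in; nothing more can be done
None
```

I slid the rail heel round the bend and off the rod, set both heels upright on the green marks with bores lined up, saw nothing else on or around the tray move, and handed in at about 24 s.

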